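# Feed the offcut bin with its lid lever and ease the lid shut

### The arm

A 6-joint arm with a two-finger parallel gripper is mounted at the origin on the work surface. World frame = base frame: x ahead of the robot, y to its left, z up, the work surface at z = 0. Lengths are in m, angles in rad, forces in N, time in s.
With the tool pointing down it reaches from about 0.3 to 0.775 m from the base axis. Payload 14.6 kg.
Tool frame: the origin (TCP) lies midway between the tips of the shut fingers; the grasp point (between the pads) lies 19 mm behind it (ctrl.pinch_z is the distance from the TCP to the grasp point, in m); z points along the fingers, y is the line along which they close (so a half turn about z gives the same grasp; the last joint's range is limited). The gripper opens to 94 mm and grips with 3 to 60 N. Pads are 16 mm wide; open, the fingers measure 119 mm over their backs; the gripper's body (75 mm by 177 mm) begins 78 mm behind the grasp point.
Start: joints at [-1.277, 0.3, 1.521, -0, 1.321, -0.067], TCP at [0.194, -0.515, 0.205] pointing down, gripper open.
Joint ranges: [-3.03, 3.03], [-0.79, 2.21], [0.23, 2.52], [-1.04, 4.18], [0, 3.07], [-2.55, 2.55]. Speed limits (rad/s): [2.22, 2.22, 2.57, 3.14, 3.14, 3.14].

### API

Orientations are given as [roll, pitch, yaw] about the fixed x, y, z axes, in that order (R = Rz(yaw) Ry(pitch) Rx(roll)).
In Python, from station import ctrl gives the robot as it stands.
- The arm moves only by the tool jog_arm, never from a script. Its argument "motion" is a list of rows, each a list of 7 numbers: the shift along the tool's x, y, z in m, then the turn, a rotation vector about the tool's x, y, z in rad, then the opening, from -1 (shut) to 1 (fully open). In form: [[tx, ty, tz, rx, ry, rz, gripper], ...]. A call has 1 to 5 rows; each row shifts and turns the commanded pose from where the row before left it, along the tool's axes as they then stand; what a row does not reach is not made up. A row lasts 1/10 s, in which the tool goes at most 50 mm and 8.59 degrees, less where a joint would pass 70% of its speed; a pose out of reach is approached as far as the arm can. A call is refused whole if a number of a shift passes 0.05 or a number of a turn 0.15, either way. A call with a gripper value outside its range is refused whole. The fingers move at their own pace and stop on an object; "squeeze" is the grip in N (left out, the last holds). Time passes only in rows, so rows that do not move let the fingers close. It gives the time, the measured TCP pose, the force, the opening and the grip force at its end, in the units of the state.
- ctrl.get_obs(): the state, without advancing time (a new reading comes with each control period).
- ctrl.camera(name): name is "scene" or "side" or "wrist"; returns the picture (480x640x3 uint8, red, green, blue); there is no depth.
- ctrl.camera_model(name): a dict with "intrinsics" (3x3 intrinsics, pixels), "k1" (the pictures are not rectified: a ray, as slopes to the right and down, at radius r is drawn at 1 + k1 r^2 times it, then the intrinsics apply), "rvec" (rotation vector, rad) and "tvec" (3), from world to camera coordinates, as OpenCV has them. Camera axes: x right, y down, z forward; pixel columns grow to the right and rows downward; lengths in m; the calibration is good to about 2 mm. A picture is of the moment at which its call begins: read the wrist's pose just before it. camera_model takes no time and is no camera call; for the wrist camera it gives the pose at the moment of the call.
- ctrl.hand_in(): hands the job in; it is judged then, once.
The state is a dict: "time_s": time; "qpos": joint angles; "joint_vel": joint speeds; "tau": joint torques, N m; "ee_pos": TCP position; "eef_rot": TCP orientation; "force": force on the tool from outside, world axes, zero at the start; "moment": the same for the moment, N m; "grip_width": finger opening in m; "grip_force": force on a finger pad.
Only numpy, scipy, OpenCV 4.12 (cv2) and the standard library are available. Lean on these libraries where they do the work, as an engineer would, in place of code of your own. Each camera call takes 0.05 s, during which the arm holds its last target. There are 200 camera calls.

### The job

On the carver's bench, press the red paddle of the offcut bin's lever down with your fingertips until the yellow lid stands fully open, and keep it there until the waiting dowel offcut has rolled off the chute into the bin. Then let the paddle rise slowly under your fingers so that the lid eases shut without slamming, and move clear. Work the lever only: do not touch the lid or the dowel, and leave everything else on the bench where it stands.

Things in the scene. Friction and masses are not known exactly. Their poses are not given: they have to be found in the camera images.
- bin: Green sheet-metal offcut bin fixed to the bench, 200 x 200 mm in plan and 150 mm tall, open at the top under its yellow lid. Origin at the centre of its underside, z up. The lid is hinged on the +y rim; an aluminium feed chute (80 mm wide, sloping 20 degrees down into the bin, standing out to 245 mm from the origin and up to 215 mm high) is on the +x side; the lever runs along the -x face and its red paddle stands out beyond the -y face, at about (-118, -198, 125) mm.
- paddle_top (a point): Centre of the top face of the red lever paddle (55 mm along the bin's x, 60 mm along its y, 8 mm thick), 125 mm above the bench at rest. It goes straight down (within 3 mm sideways) by 52 mm to its stop, tipping 15 degrees on the way (from 7.5 degrees one way to 7.5 the other). Pressing takes about 4 to 9 N, with no detent; nothing latches and the lid's weight drives the paddle back up. There is free bench below it.
- lever (a joint): Turn of the lever in rad: 0 at rest (paddle up), 0.26 pressed to its stop. The paddle is 200 mm from the pivot.
- lid (a joint): Opening of the yellow lid (200 x 200 mm) in rad: 0 shut, 1.15 fully open. It is rigidly linked to the lever: lid = 4.42 x lever, so the lid opens as the paddle goes down. If the paddle is let go, the lid falls shut with a bang in well under half a second; to be gentle, take two seconds or so over the paddle's whole rise and keep the fingers on it to the top.
- lid_edge (a point): Middle of the lid's free edge, on its top, at the bin's -y side; 154 mm above the bench when shut, about 335 mm when fully open.
- dowel_center (a point): Centre of the waiting dowel offcut, pale wood, 26 mm in diameter and 70 mm long, lying level across the chute (along the bin's y) against the lid's 30 mm lip. It starts at about (114, -40, 168) mm from the bin's origin and rolls under the lid into the bin by itself, within about a second, once the lid is well up. In the bin its centre is below 100 mm.
- decoy: Half-painted carved wooden duck decoy (pale body, green head, yellow bill), 200 mm long, 100 mm wide, 155 mm tall, a bystander. Origin at the centre of its underside.
- varnish_jar: Varnish jar, 56 mm in diameter, 85 mm tall, a bystander. Origin at the centre of its underside.
- sanding_block: Cork sanding block 65 x 38 x 32 mm, a bystander near the paddle's outer end. Origin at the centre of its underside.
- paint_tin: Red tin, 72 mm in diameter, 90 mm tall, a bystander. Origin at the centre of its underside.
- mug: Blue mug, 80 mm in diameter, 90 mm tall, a bystander. Origin at the centre of its underside.
- brush: Paint brush, about 160 mm long, lying flat along its x, a bystander. Origin at the centre of its underside.
- blank: Pale wood blank 120 x 70 x 60 mm, a bystander. Origin at the centre of its underside.

How it is judged:
On the way, in this order (a step that is already met when the one before it is completed fails the run):
1. the lid is held fully open (over 1.0 rad) with the dowel in the bin (value of joint lid above 1 rad and x of dowel_center in the frame of bin between -0.097 and 0.097 m and y of dowel_center in the frame of bin between -0.097 and 0.097 m and z of dowel_center in the frame of bin below 0.1 m), for 0.2 s.
2. the lid is shut again (under 0.04 rad) (value of joint lid below 0.04 rad), for 0.2 s.
At the end, for the whole second after the job is handed in: The lid is shut (under 0.04 rad), the lever is back up (under 0.02 rad) and the dowel's centre lies inside the bin, below 100 mm (value of joint lid below 0.04 rad and value of joint lever below 0.02 rad and x of dowel_center in the frame of bin between -0.097 and 0.097 m and y of dowel_center in the frame of bin between -0.097 and 0.097 m and z of dowel_center in the frame of bin below 0.1 m); the robot touches nothing.
It fails at once if the lid slams: it closes faster than 2.0 rad/s (velocity of joint lid below -2 rad/s).
It fails at once if the robot touches the lid (contact force between any of the fingers, the arm and lid above 0.5 N).
It fails at once if the robot touches the dowel (contact force between any of the fingers, the arm and dowel above 0.5 N).
It fails at once if a bystander is moved more than 15 mm (distance of any of decoy, varnish_jar, sanding_block, paint_tin, mug, brush, blank from where it was at the start of the episode above 0.015 m).
It also fails if it takes over 35 s, if anything falls off the work surface, if the arm or the gripper's body presses on something with over 40 N, if the wrist force passes 120 N, or if a joint passes its speed limit or range.

## Working session

There is one attempt and no reset: what is moved stays moved. The work goes in short steps, Python scripts to look and compute and a tool call to move; the robot and the scene stay as the last step left them, time stands still between calls to the robot, and variables do not carry over. Pictures are saved under pics/ and viewed, at most 10 in all, crops included, and the job is handed in when it is done.

Besides the shell and the picture viewer there is one more tool, called after "Call:" as name(argument=value, ...) on one line, values as JSON. jog_arm: Moves the arm, as the interface text tells. Its arguments: {"type":"object","properties":{"motion":{"type":"array"},"squeeze":{"type":"number"}},"required":["motion"]}

```bash
mkdir -p pics; cat > h.py <<'E'
import numpy as np, cv2
from station import ctrl
def ray(name,uv,m=None):
    m=m or ctrl.camera_model(name); K=np.array(m["intrinsics"],float)
    d=(np.array(uv,float)-K[:2,2])/[K[0,0],K[1,1]]
    s=d.copy()
    for _ in range(20): s=d/(1+m["k1"]*(s@s))
    R=cv2.Rodrigues(np.array(m["rvec"],float))[0]
    return -R.T@np.array(m["tvec"],float).ravel(), R.T@np.array([s[0],s[1],1])
def onz(name,uv,z,m=None):
    o,d=ray(name,uv,m); return o+d*(z-o[2])/d[2]
def save(name,f):
    im=ctrl.camera(name); cv2.imwrite(f,im[:,:,::-1]); return im
def blobs(im,lo,hi,amin=60):
    hsv=cv2.cvtColor(im,cv2.COLOR_RGB2HSV); mk=cv2.inRange(hsv,lo,hi)
    c,_=cv2.findContours(mk,cv2.RETR_EXTERNAL,cv2.CHAIN_APPROX_NONE)
    return [k for k in sorted(c,key=cv2.contourArea,reverse=True) if cv2.contourArea(k)>amin]
E
python3 - <<'E'
from h import *
for n in("scene","side"):
    im=save(n,f"pics/{n}0.png")
    print(n,"cam at",ray(n,(320,240))[0].round(3))
    for nm,lo,hi in(("red",(0,150,70),(6,255,255)),("red2",(174,150,70),(180,255,255)),("yel",(22,130,100),(33,255,255))):
        for k in blobs(im,lo,hi)[:4]:
            print(nm,cv2.contourArea(k),cv2.boundingRect(k),cv2.approxPolyDP(k,4,True).reshape(-1,2).tolist())
print(ctrl.get_obs())
E
```

```text
scene cam at [ 1.281 -0.267  1.266]
red 5274.5 (528, 103, 112, 85) [[528, 158], [532, 160], [551, 122], [558, 133], [567, 123], [562, 138], [586, 180], [621, 186], [639, 176], [639, 133], [604, 107], [570, 104], [548, 118], [541, 141], [538, 138]]
red 4634.5 (552, 207, 88, 96) [[599, 207], [552, 238], [607, 302], [639, 281], [639, 251]]
red 648.5 (134, 57, 29, 40) [[146, 57], [134, 68], [145, 95], [138, 74], [146, 75], [152, 96], [162, 82], [158, 61]]
red 475.0 (228, 222, 32, 26) [[251, 222], [228, 229], [237, 247], [259, 239]]
side cam at [ 0.438 -0.925  0.672]
red 1518.5 (313, 137, 77, 32) [[389, 158], [389, 151], [368, 137], [313, 145], [331, 168]]
red 527.5 (285, 285, 37, 24) [[321, 298], [311, 285], [285, 291], [294, 308]]
red 165.5 (266, 196, 25, 13) [[289, 196], [266, 198], [268, 208], [290, 205]]
red 92.5 (212, 122, 10, 41) [[212, 122], [221, 162]]
yel 3362.0 (270, 197, 108, 57) [[377, 235], [351, 207], [349, 197], [270, 211], [300, 253], [319, 249], [319, 244], [324, 248], [366, 239], [365, 233]]
yel 101.0 (295, 402, 31, 11) [[295, 406], [297, 412], [325, 411], [323, 405]]
{'time_s': 0.1, 'qpos': array([-1.27657598e+00,  3.00412643e-01,  1.52150988e+00, -2.27224907e-05,
        1.32073686e+00, -6.65959438e-02]), 'joint_vel': array([ 3.17733799e-04, -1.71170355e-03, -9.19703369e-04,  1.67469428e-03,
        3.26552783e-05, -1.52623548e-03]), 'tau': array([ 2.95298989e-03, -5.32640648e+01, -3.53281438e+01,  7.10438169e-02,
        2.34705757e-02, -6.71090243e-05]), 'ee_pos': array([ 0.19409418, -0.51435456,  0.20494852]), 'eef_rot': array([-3.14052682e+00, -4.90264348e-05,  3.60821901e-01]), 'force': array([ 0.69479528, -0.350849  , -0.33848218]), 'moment': array([-0.0482127 ,  0.02776112,  0.02820641]), 'grip_force': 0.0, 'grip_width': 0.09385290754616533}
```

View pics/scene0.png

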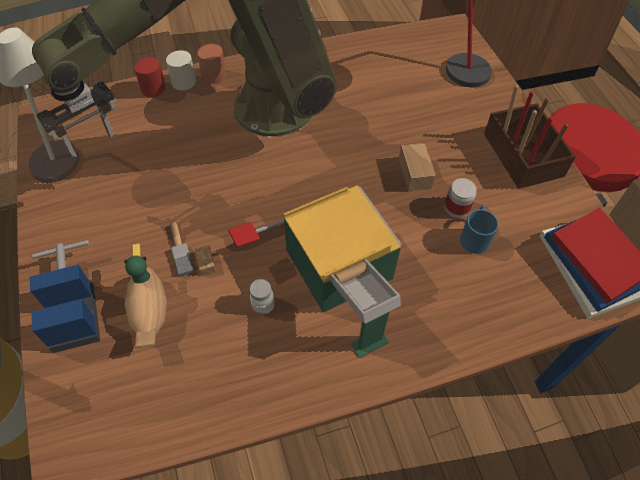

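View pics/side0.png

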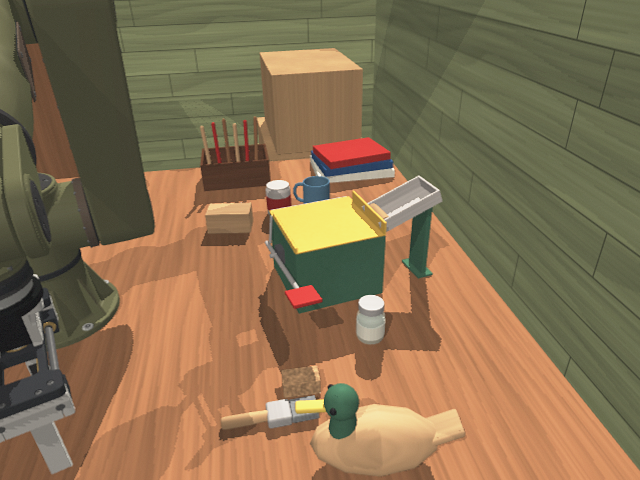

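The scene view shows the red paddle at about (244,234), the yellow lid spanning about (285-400, 187-278), and the dowel at (350,270) on the chute. The sanding block is at (204,258), the jar at (261,296) and the duck near (145,300). In the side view the paddle is at about (303,296), the sanding block at (299,382), and the lid spans (270-385, 197-253).

```bash
python3 - <<'E'
from h import *
q=np.array([[251,222],[228,229],[237,247],[259,239]])
P=[onz("scene",u,.125) for u in q]
print(np.round(P,3),np.mean(P,0).round(4)); P=np.array(P)
e=np.roll(P,-1,0)-P; print("edges",np.linalg.norm(e,axis=1).round(3),np.degrees(np.arctan2(e[:,1],e[:,0])).round(1))
qs=np.array([[321,298],[311,285],[285,291],[294,306]])
S=np.array([onz("side",u,.125) for u in qs]); print(S.round(3),S.mean(0).round(4))
# two-view triangulation of centres
o1,d1=ray("scene",q.mean(0));o2,d2=ray("side",qs.mean(0))
t=np.linalg.lstsq(np.c_[d1,-d2],o2-o1,rcond=None)[0]
print("tri",o1+d1*t[0],o2+d2*t[1])
L=[(285,213),(329,278),(400,240),(357,187)]
print("lid",[onz("scene",u,.154).round(3) for u in L])
print("sand",onz("scene",(203,256),.032),onz("side",(298,378),.032), "duckhead",onz("scene",(137,265),.15),"jar",onz("scene",(261,287),.085))
o=ctrl.get_obs()
c=P.mean(0);R=cv2.Rodrigues(np.eye(3))[0]
from scipy.spatial.transform import Rotation as Ro
r=Ro.from_euler('xyz',o['eef_rot']); print(r.as_matrix().round(3)); print("tool shift to paddle",r.inv().apply((P.mean(0)+S.mean(0))/2-o['ee_pos']))
E
```

```text
[[ 0.491 -0.178  0.125]
 [ 0.495 -0.236  0.125]
 [ 0.55  -0.227  0.125]
 [ 0.544 -0.172  0.125]] [ 0.52   -0.2032  0.125 ]
edges [0.058 0.056 0.055 0.053] [ -86.6    9.4   96.7 -173. ]
[[ 0.548 -0.22   0.125]
 [ 0.536 -0.177  0.125]
 [ 0.485 -0.186  0.125]
 [ 0.496 -0.234  0.125]] [ 0.5162 -0.2043  0.125 ]
tri [ 0.51805811 -0.20306271  0.12170101] [ 0.5164293  -0.20201502  0.12284627]
lid [array([ 0.51 , -0.098,  0.154]), array([ 0.707, -0.052,  0.154]), array([0.661, 0.135, 0.154]), array([0.486, 0.091, 0.154])]
sand [ 0.49148309 -0.31142487  0.032     ] [ 0.48870426 -0.31676309  0.032     ] duckhead [ 0.54626259 -0.45693668  0.15      ] jar [ 0.64752237 -0.19677306  0.085     ]
[[ 0.936  0.353 -0.   ]
 [ 0.353 -0.936  0.001]
 [ 0.    -0.001 -1.   ]]
tool shift to paddle [ 0.41279114 -0.17611671  0.08015652]
```

Call:
jog_arm(motion=[[0.02, -0.008, 0, 0, 0, 0, -1], [0.03, -0.0125, 0, 0, 0, 0, -1], [0.03, -0.0125, 0, 0, 0, 0, -1], [0.03, -0.0125, 0, 0, 0, 0, -1], [0.03, -0.0125, 0, 0, 0, 0, -1]])

```text
time_s: 0.6
ee_pos: [0.3054, -0.4098, 0.2052]
eef_rot: [-3.141, 0.0, 0.361]
force: [-0.8, 0.1, 0.4]
grip_width: 0.0574
grip_force: 0.0
```

Call:
jog_arm(motion=[[0.03, -0.0125, 0, 0, 0, 0, -1], [0.03, -0.0125, 0, 0, 0, 0, -1], [0.03, -0.0125, 0, 0, 0, 0, -1], [0.03, -0.0125, 0, 0, 0, 0, -1], [0.03, -0.0125, 0, 0, 0, 0, -1]])

```text
time_s: 1.1
ee_pos: [0.4237, -0.2983, 0.2052]
eef_rot: [-3.141, 0.0, 0.361]
force: [0.0, -0.1, 0.6]
grip_width: 0.0173
grip_force: 0.0
```

Call:
jog_arm(motion=[[0.03, -0.0125, 0, 0, 0, 0, -1], [0.03, -0.0125, 0, 0, 0, 0, -1], [0.03, -0.0125, 0, 0, 0, 0, -1], [0.03, -0.0125, 0, 0, 0, 0, -1], [0.004, -0.0025, 0, 0, 0, 0, -1]])

```text
time_s: 1.6
ee_pos: [0.5219, -0.2044, 0.2049]
eef_rot: [-3.141, 0.0, 0.363]
force: [-1.5, -0.2, 0.4]
grip_width: 0.0005
grip_force: 0.0
```

Call:
jog_arm(motion=[[0, 0, 0, 0, 0, -0.14, -1], [0, 0, 0, 0, 0, -0.14, -1], [0, 0, 0, 0, 0, -0.14, -1], [0, 0, 0, 0, 0, -0.14, -1], [0, 0, 0, 0, 0, -0.14, -1]])

```text
time_s: 2.1
ee_pos: [0.5199, -0.207, 0.2052]
eef_rot: [-3.141, 0.0, 1.066]
force: [0.3, 0.3, 0.3]
grip_width: 0.0008
grip_force: 0.0
```

Call:
jog_arm(motion=[[0, 0, 0, 0, 0, -0.14, -1], [0, 0, 0, 0, 0, -0.14, -1], [0, 0, 0, 0, 0, -0.14, -1], [0, 0, 0, 0, 0, -0.14, -1], [0, 0, 0, 0, 0, -0.14, -1]])

```text
time_s: 2.6
ee_pos: [0.5199, -0.207, 0.2052]
eef_rot: [-3.141, -0.0, 1.766]
force: [-0.5, 0.6, -0.1]
grip_width: 0.0003
grip_force: 0.0
```

Call:
jog_arm(motion=[[0, 0, 0.01, 0, 0, 0, -1], [0, 0, 0.02, 0, 0, 0, -1], [0, 0, 0.02, 0, 0, 0, -1], [0, 0, 0, 0, 0, 0, -1]])

```text
time_s: 3.0
ee_pos: [0.5189, -0.2063, 0.1523]
eef_rot: [-3.137, -0.003, 1.757]
force: [-0.7, -0.5, -0.2]
grip_width: 0.0004
grip_force: 0.0
```

```bash
python3 - <<'E'
from h import *
o=ctrl.get_obs();print(o['time_s'],o['ee_pos'].round(4),o['eef_rot'].round(3),o['force'].round(2),o['grip_width'],o['qpos'].round(2))
a=save("side","pics/side1.png");b=save("scene","pics/scene1.png")
cv2.imwrite("pics/pair1.png",np.hstack([cv2.resize(a[180:420,180:400],None,fx=1.8,fy=1.8),cv2.resize(b[120:360,130:350],None,fx=1.8,fy=1.8)])[:,:,::-1])
E
```

```text
3.0 [ 0.5189 -0.2063  0.1523] [-3.137e+00 -3.000e-03  1.757e+00] [-0.67 -0.47 -0.15] 0.0004304101330833878 [-0.44  0.37  1.56 -0.    1.22 -0.63]
```

View pics/pair1.png

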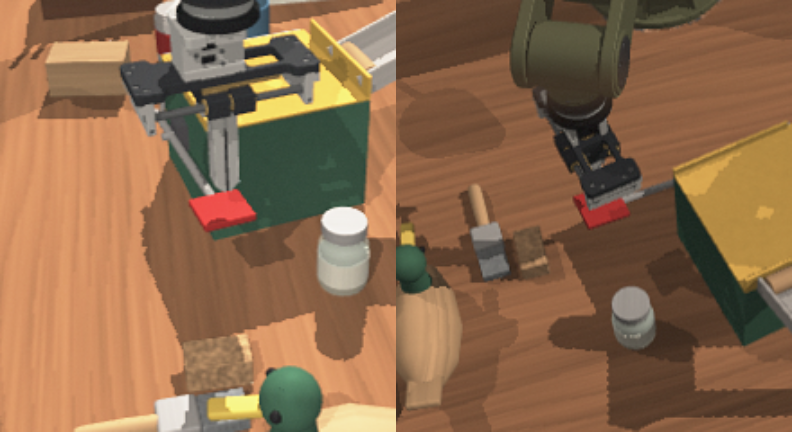

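The fingertips are about 27 mm above the middle of the paddle, in crop coordinates around (225,192) above a paddle at (222,210). The gripper body is clear of the lid, so I'm pressing now.

Call:
jog_arm(motion=[[0, 0, 0.008, 0, 0, 0, -1], [0, 0, 0.008, 0, 0, 0, -1], [0, 0, 0.005, 0, 0, 0, -1], [0, 0, 0.005, 0, 0, 0, -1], [0, 0, 0.005, 0, 0, 0, -1]])

```text
time_s: 3.6
ee_pos: [0.5206, -0.2068, 0.1245]
eef_rot: [3.141, 0.001, 1.761]
force: [-2.8, -1.1, 7.4]
grip_width: 0.0
grip_force: 3.7
```

Call:
jog_arm(motion=[[0, 0, 0.005, 0, 0, 0, -1], [0, 0, 0.005, 0, 0, 0, -1], [0, 0, 0.005, 0, 0, 0, -1], [0, 0, 0.005, 0, 0, 0, -1], [0, 0, 0.005, 0, 0, 0, -1]])

```text
time_s: 4.1
ee_pos: [0.5211, -0.2077, 0.1002]
eef_rot: [3.14, 0.003, 1.761]
force: [-0.2, -5.2, 6.5]
grip_width: 0.0004
grip_force: 3.2
```

Call:
jog_arm(motion=[[0, 0, 0.005, 0, 0, 0, -1], [0, 0, 0.005, 0, 0, 0, -1], [0, 0, 0.005, 0, 0, 0, -1], [0, 0, 0.004, 0, 0, 0, -1], [0, 0, 0.003, 0, 0, 0, -1]])

```text
time_s: 4.6
ee_pos: [0.5208, -0.2068, 0.0775]
eef_rot: [3.141, 0.001, 1.761]
force: [0.9, -2.8, 3.6]
grip_width: 0.0006
grip_force: 1.7
```

Call:
jog_arm(motion=[[0, 0, 0.002, 0, 0, 0, -1], [0, 0, 0.001, 0, 0, 0, -1], [0, 0, 0, 0, 0, 0, -1]])

```text
time_s: 4.9
ee_pos: [0.5204, -0.2064, 0.0743]
eef_rot: [-3.141, -0.0, 1.761]
force: [0.9, -0.6, 2.6]
grip_width: 0.0006
grip_force: 1.1
```

Call:
jog_arm(motion=[[0, 0, 0.001, 0, 0, 0, -1], [0, 0, 0.001, 0, 0, 0, -1], [0, 0, 0, 0, 0, 0, -1], [0, 0, 0, 0, 0, 0, -1], [0, 0, 0, 0, 0, 0, -1]])

```text
time_s: 5.4
ee_pos: [0.5206, -0.2064, 0.0733]
eef_rot: [3.141, 0.0, 1.761]
force: [-2.5, 2.2, 11.4]
grip_width: 0.0003
grip_force: 5.6
```

```bash
python3 - <<'E'
from h import *
o=ctrl.get_obs();print(o['time_s'],o['ee_pos'].round(4),o['force'].round(2))
a=save("side","pics/side2.png");b=save("scene","pics/scene2.png")
cv2.imwrite("pics/pair2.png",np.hstack([cv2.resize(a[120:360,200:460],None,fx=1.5,fy=1.5),cv2.resize(b[120:360,200:460],None,fx=1.5,fy=1.5)])[:,:,::-1])
E
```

```text
5.4 [ 0.5206 -0.2064  0.0733] [-2.45  2.23 11.39]
```

View pics/pair2.png

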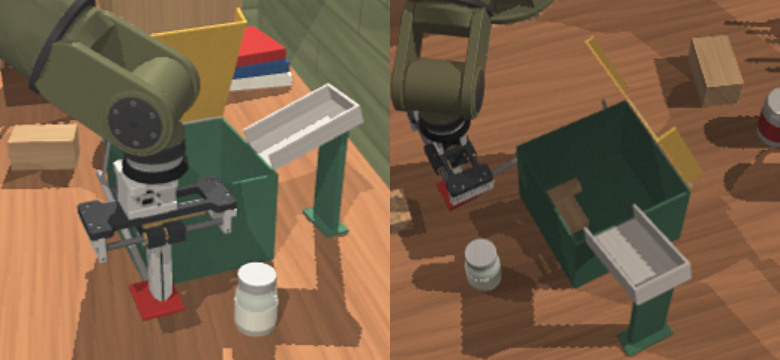

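The lid stands open with the lever on its stop, since the force jumped to 11 N. The chute is empty and the dowel has gone into the bin. I'll hold a little longer, then ease the paddle up.

Call:
jog_arm(motion=[[0, 0, 0, 0, 0, 0, -1], [0, 0, 0, 0, 0, 0, -1], [0, 0, 0, 0, 0, 0, -1], [0, 0, 0, 0, 0, 0, -1], [0, 0, 0, 0, 0, 0, -1]])

```text
time_s: 6.0
ee_pos: [0.5206, -0.2064, 0.0733]
eef_rot: [3.141, 0.0, 1.761]
force: [-1.7, 2.1, 12.0]
grip_width: 0.0005
grip_force: 5.6
```

Call:
jog_arm(motion=[[0, 0, -0.001, 0, 0, 0, -1], [0, 0, -0.002, 0, 0, 0, -1], [0, 0, -0.002, 0, 0, 0, -1], [0, 0, -0.002, 0, 0, 0, -1], [0, 0, -0.002, 0, 0, 0, -1]])

```text
time_s: 6.5
ee_pos: [0.5205, -0.2068, 0.0817]
eef_rot: [3.141, 0.0, 1.761]
force: [0.2, -3.6, 3.8]
grip_width: 0.0006
grip_force: 1.5
```

Call:
jog_arm(motion=[[0, 0, -0.002, 0, 0, 0, -1], [0, 0, -0.002, 0, 0, 0, -1], [0, 0, -0.002, 0, 0, 0, -1], [0, 0, -0.002, 0, 0, 0, -1], [0, 0, -0.002, 0, 0, 0, -1]])

```text
time_s: 7.0
ee_pos: [0.5205, -0.2067, 0.0917]
eef_rot: [3.141, 0.0, 1.761]
force: [0.1, -3.8, 4.4]
grip_width: 0.0007
grip_force: 2.2
```

Call:
jog_arm(motion=[[0, 0, -0.002, 0, 0, 0, -1], [0, 0, -0.002, 0, 0, 0, -1], [0, 0, -0.002, 0, 0, 0, -1], [0, 0, -0.002, 0, 0, 0, -1], [0, 0, -0.002, 0, 0, 0, -1]])

```text
time_s: 7.5
ee_pos: [0.5205, -0.2066, 0.1017]
eef_rot: [3.141, 0.0, 1.761]
force: [1.3, -3.1, 4.6]
grip_width: 0.0004
grip_force: 2.6
```

Call:
jog_arm(motion=[[0, 0, -0.002, 0, 0, 0, -1], [0, 0, -0.002, 0, 0, 0, -1], [0, 0, -0.002, 0, 0, 0, -1], [0, 0, -0.002, 0, 0, 0, -1], [0, 0, -0.002, 0, 0, 0, -1]])

```text
time_s: 8.0
ee_pos: [0.5204, -0.2061, 0.1116]
eef_rot: [-3.142, -0.001, 1.761]
force: [-0.4, 0.1, 5.1]
grip_width: 0.0003
grip_force: 2.8
```

Call:
jog_arm(motion=[[0, 0, -0.002, 0, 0, 0, -1], [0, 0, -0.002, 0, 0, 0, -1], [0, 0, -0.002, 0, 0, 0, -1], [0, 0, -0.002, 0, 0, 0, -1], [0, 0, -0.002, 0, 0, 0, -1]])

```text
time_s: 8.5
ee_pos: [0.5202, -0.2054, 0.1214]
eef_rot: [-3.141, -0.002, 1.761]
force: [1.0, 3.7, 6.0]
grip_width: 0.0005
grip_force: 3.0
```

Call:
jog_arm(motion=[[0, 0, -0.0015, 0, 0, 0, -1], [0, 0, -0.0015, 0, 0, 0, -1], [0, 0, -0.0015, 0, 0, 0, -1], [0, 0, -0.0015, 0, 0, 0, -1], [0, 0, -0.0015, 0, 0, 0, -1]])

```text
time_s: 9.0
ee_pos: [0.5201, -0.206, 0.1285]
eef_rot: [-3.141, -0.001, 1.761]
force: [0.3, -0.3, 0.0]
grip_width: 0.0004
grip_force: 0.0
```

Contact ended at the top of the stroke. I'm lifting clear.

Call:
jog_arm(motion=[[0, 0, -0.01, 0, 0, 0, -1], [0, 0, -0.02, 0, 0, 0, -1], [0, 0, -0.03, 0, 0, 0, -1], [0, 0, -0.02, 0, 0, 0, -1], [0, 0, 0, 0, 0, 0, -1]])

```text
time_s: 9.5
ee_pos: [0.5213, -0.207, 0.212]
eef_rot: [3.138, 0.003, 1.761]
force: [0.3, -0.3, 0.4]
grip_width: 0.0006
grip_force: 0.0
```

Call:
jog_arm(motion=[[-0.02, 0, 0, 0, 0, 0, -1], [-0.03, 0, 0, 0, 0, 0, -1], [-0.03, 0, 0, 0, 0, 0, -1], [-0.02, 0, 0, 0, 0, 0, -1], [0, 0, 0, 0, 0, 0, -1]])

```text
time_s: 10.0
ee_pos: [0.5388, -0.3065, 0.2072]
eef_rot: [-3.14, -0.001, 1.759]
force: [0.3, 0.3, -0.7]
grip_width: 0.0005
grip_force: 0.0
```

```bash
python3 - <<'E'
from h import *
o=ctrl.get_obs();print(o['time_s'],o['ee_pos'].round(4),o['force'].round(2))
a=save("side","pics/side3.png");b=save("scene","pics/scene3.png")
cv2.imwrite("pics/pair3.png",np.hstack([cv2.resize(a[120:460,180:460],None,fx=1.4,fy=1.4),cv2.resize(b[60:400,120:400],None,fx=1.4,fy=1.4)])[:,:,::-1])
E
```

```text
10.0 [ 0.5388 -0.3065  0.2072] [ 0.25  0.26 -0.65]
```

View pics/pair3.png

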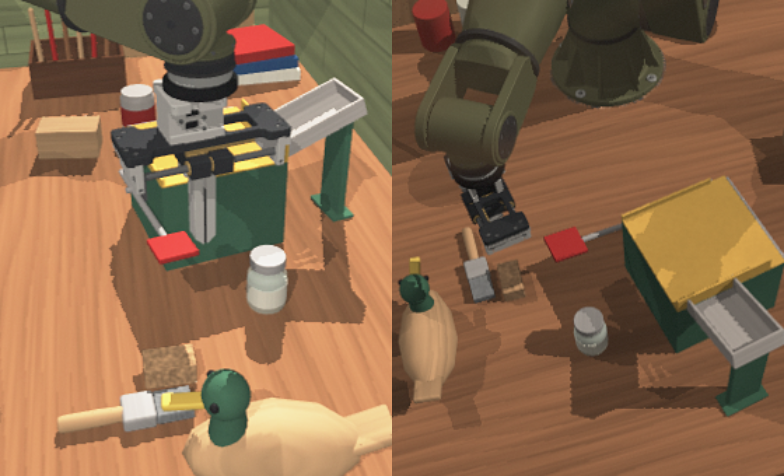

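The lid is shut, the paddle is back up at crop (566,243), the chute is empty, the bystanders haven't moved, and the gripper is clear in the air. I'm handing in.

```bash
python3 -c "
from station import ctrl
print(ctrl.hand_in())"
```

```text
the job is handed in; nothing more can be done
None
```

I pressed the lever to its stop, the dowel rolled into the bin, and I eased the lid shut over about 3 s; the arm is clear and the job is handed in, but no verdict came back.

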